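Start up the wood-burning bench in order

TASK

Start up the wood-burning bench: first push in the green key on the grey fume extractor, then press the orange half of the rocker switch on the yellow burner fully down, and last push in the burner's blue key; each stays down by itself. Only press, pick nothing up; do not press the white key, and leave the things lying about (pencil, jar, plank, sanding block) where they are.

Things in the scene. Friction and masses are not known exactly. Their poses are not given: they have to be found in the camera images.
- extractor: grey fume extractor, a box 160 (x) x 180 (y) x 120 mm high with a louvred front that faces its -x, screwed to the bench. Origin: centre of its underside; z up. It carries the green key at x -30, y +40 mm. It may stand left or right of the burner
- burner: yellow wood-burner supply, a box 170 (x) x 230 (y) x 85 mm high, pen sockets in its front (-x), screwed to the bench. Origin: centre of its underside; z up. On its top: the rocker switch at x -15, y +70 mm, and the blue and white keys near x -20, y 0 and y -70 mm, either way round
- key_green_top (a point): Green push key on top of the extractor: round cap 28 mm across in a black collar 40 mm across and 6 mm high. This point is the centre of the cap's top face, 138 mm above the bench before it is pressed, and it sinks with the cap.
- key_green (a joint): travel of the green key, m: 0 = standing out (cap top 18 mm above the housing), 0.008 = fully in; it moves straight down (vertical), resists with a steady 3 N or so and latches, that is stays wherever it is pushed to; counts as in beyond 0.0065
- rocker_on (a point): point on the upper face of the orange half of the burner's rocker switch, 20 mm out from the pivot; moves with it. The rocker is a shallow V: two halves, each 31 mm long (along the burner's x) and 30 mm wide, orange towards +x (on), black towards -x (off), in a black frame 7 mm high, pivoting about the burner's y axis 96 mm above the bench
- rocker (a joint): rocker angle, rad: 0 = off (orange half sloping up at 0.45), 0.45 = fully on (orange half level, its face 96 mm above the bench); counts as on beyond 0.38. Pressing straight down about 20 mm out from the pivot tips it. Steady friction 0.07 N m (some 3.5 N there); it stays where it is left
- key_blue_top (a point): Blue push key on top of the burner: round cap 28 mm across in a black collar 40 mm across and 6 mm high. This point is the centre of the cap's top face, 103 mm above the bench before it is pressed, and it sinks with the cap.
- key_blue (a joint): travel of the blue key, m: 0 = standing out (cap top 18 mm above the housing), 0.008 = fully in; it moves straight down (vertical), resists with a steady 3 N or so and latches, that is stays wherever it is pushed to; counts as in beyond 0.0065
- key_white_top (a point): White push key on top of the burner, not to be pressed: round cap 28 mm across in a black collar 40 mm across and 6 mm high. This point is the centre of the cap's top face, 103 mm above the bench, and it sinks with the cap.
- key_white (a joint): travel of the white key, m: 0 = standing out, 0.008 = in; same make as the others; must stay at 0
- pencil: flat red carpenter's pencil 16 x 114 x 8 mm lying loose on the burner's top near its rear (+x) edge, roughly along y. Origin: underside, 7 mm from the middle
- jar: amber jar 40 mm across, 48 mm high, loose on the extractor's top at its rear right. Origin: centre of its underside
- plank: pale plank with burnt rings, 240 (x) x 90 (y) x 24 mm, loose on the bench at the right. Origin: centre of its underside
- sander: cork sanding block 110 (x) x 65 (y) x 30 mm, loose on the bench at the left. Origin: centre of its underside
Mind the look-alikes: they are no part of the job. What is shaped like the jar but pink or turquoise is not meant.

How it is judged:
By the outcome, as a careful person would: the job done as asked, in the order asked, and still so for the second after the job is handed in, with the robot touching nothing.
It also fails if it takes over 45 s, if anything falls off the work surface, if the arm or the gripper's body presses on something with over 40 N, if the wrist force passes 120 N, or if a joint passes its speed limit or range.

ROBOT

A 6-joint arm with a two-finger parallel gripper is mounted at the origin on the work surface. World frame = base frame: x ahead of the robot, y to its left, z up, the work surface at z = 0. Lengths are in mm, angles in rad, forces in N, time in s.
With the tool pointing down it reaches from about 350 to 975 mm from the base axis. Payload 7.1 kg.
Tool frame: the origin (TCP) lies on the front face of the gripper's body, between the roots of the fingers; the fingertips stand 80 mm ahead of it and the grasp point (between the pads) lies 61 mm ahead of it (env.tips_ahead is the distance from the TCP to the fingertips, in mm); z points along the fingers, y is the line along which they close (so a half turn about z gives the same grasp; the last joint's range is limited). The gripper opens to 88 mm and grips with 3 to 60 N. Pads are 20 mm wide; open, the fingers measure 115 mm over their backs; the gripper's body (75 mm by 178 mm) begins 61 mm behind the grasp point.
Start: joints at [-1.134, 0.423, 1.63, -0, 1.089, -0.019], TCP at [275.127, -561.169, 302.675] pointing down, gripper open.
Joint ranges: [-3, 3], [-0.9, 2.11], [0.09, 2.58], [-1.31, 4.45], [0.11, 2.69], [-2.54, 2.54]. Speed limits (rad/s): [2.39, 2.39, 3.01, 3.14, 3.14, 3.14].

INTERFACE

Orientations are given as a unit quaternion [x, y, z, w].
In Python, from station import env, set_gripper, viewer, workorder gives the robot as it stands. Calls block until the motion is done:
- env.reach(position, orientation): joint-space move of the TCP to a pose.
- env.move_l(position, rot=None, rate=150, f_stop=None): straight line of the TCP; rot=None keeps the orientation; rate is the mean speed in mm/s. With f_stop (N) it stops when the force on the tool has changed by that much, and returns True; else False.
- env.move_joints(angles): joint-space move.
- set_gripper(opening): finger opening in mm; the grip force is fixed at half the most; returns when the fingers have stopped.
- env.hold(seconds).
- env.ik(position, orientation): joint angles nearest the present ones, or None.
- env.read_state(): the state.
- viewer.camera(name): name is "side" or "top"; returns the picture (384x512x3 uint8, blue, green, red); there is no depth.
- viewer.camera_params(name): a dict with "fx", "fy", "cx", "cy" (pixels), "dist" ([k1, k2, p1, p2, k3] as OpenCV has them; the pictures are not rectified), "pose" (4x4, takes a point from camera to world coordinates). Camera axes: x right, y up, looking along -z (the intrinsics and any distortion apply to the point x, -y, -z); pixel columns grow to the right and rows downward; lengths in mm; the calibration is good to about 2 mm. A picture is of the moment at which its call begins. camera_params takes no time and is no camera call.
A pose or a line that the arm cannot do raises env.IKError and nothing moves.
- workorder.sign_off(): hands the job in; it is judged then, once.
The state is a dict: "time_s": time; "qpos": joint angles; "dq": joint speeds; "tau": joint torques, N m; "tool_pos": TCP position; "orientation": TCP orientation; "force": force on the tool from outside, world axes, zero at the start; "wrist_torque": the same for the moment, N m; "width": finger opening in mm; "grip_force": force on a finger pad.
Only numpy, scipy, OpenCV 4.12 (cv2) and the standard library are available. Lean on these libraries where they do the work, as an engineer would, in place of code of your own. Each camera call takes 0.05 s, during which the arm holds its last target. There are 200 camera calls.

## Working session

There is one attempt and no reset: what is moved stays moved. The work goes in short steps, each a Python script; the robot and the scene stay as the last script left them, time stands still between calls to the robot, and variables do not carry over. Pictures are saved under pics/ and viewed, at most 10 in all, crops included, and the job is handed in when it is done.

```bash
mkdir -p pics; python3 - <<'E'
from station import env, viewer
import cv2
for n in("top","side"):
    cv2.imwrite(f"pics/{n}0.png",viewer.camera(n)); p=viewer.camera_params(n); print(n,p)
print(env.read_state())
E
```

```text
top {'fx': 440.3296519389815, 'fy': 440.3296519389815, 'cx': 261.48153410394923, 'cy': 185.8598872398781, 'dist': array([-0.10698713,  0.        ,  0.        ,  0.        ,  0.        ]), 'pose': array([[ 2.92080519e-02,  9.89298314e-01, -1.42953611e-01,
         3.79338898e+02],
       [-9.99416608e-01,  2.63706595e-02, -2.17032866e-02,
        -1.55220764e+01],
       [-1.77012439e-02,  1.43504124e-01,  9.89491401e-01,
         1.30693598e+03],
       [ 0.00000000e+00,  0.00000000e+00,  0.00000000e+00,
         1.00000000e+00]])}
side {'fx': 400.9660828638863, 'fy': 400.9660828638863, 'cx': 256.99439742378235, 'cy': 187.51606014851532, 'dist': array([-0.02669109,  0.        ,  0.        ,  0.        ,  0.        ]), 'pose': array([[-9.96783148e-01,  4.93022463e-02, -6.31873694e-02,
         4.84208404e+02],
       [-7.96263443e-02, -6.98824024e-01,  7.10847824e-01,
         7.92310527e+02],
       [-9.11045719e-03,  7.13592511e-01,  7.00501768e-01,
         9.18847312e+02],
       [ 0.00000000e+00,  0.00000000e+00,  0.00000000e+00,
         1.00000000e+00]])}
{'time_s': 0.1, 'qpos': array([-1.13403107e+00,  4.23747752e-01,  1.63055757e+00,  8.62553802e-06,
        1.08859944e+00, -1.89577164e-02]), 'dq': array([-0.00107869,  0.00065999, -0.0021152 ,  0.00021779, -0.00059583,
       -0.00111964]), 'tau': array([ 1.10575671e-03, -5.45607626e+01, -2.74324876e+01,  6.45533390e-02,
        1.87886332e-02, -3.46857485e-05]), 'tool_pos': array([ 274.96327073, -560.85891281,  302.01177317]), 'orientation': array([ 9.74151944e-01,  2.25892805e-01, -1.32320519e-04, -6.42581370e-04]), 'force': array([ 1.29556041,  0.68416453, -0.12563759]), 'wrist_torque': array([-0.02675354, -0.00344199, -0.04847797]), 'grip_force': 0.0, 'width': 87.58749460377912}
```

View pics/top0.png

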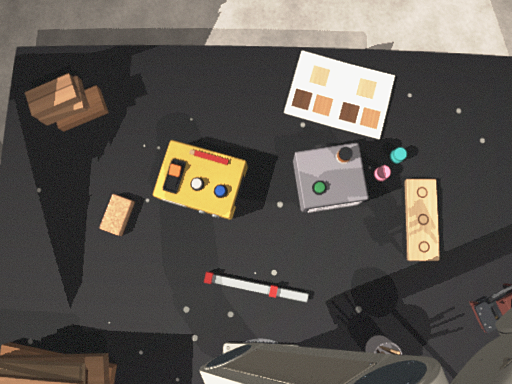

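View pics/side0.png

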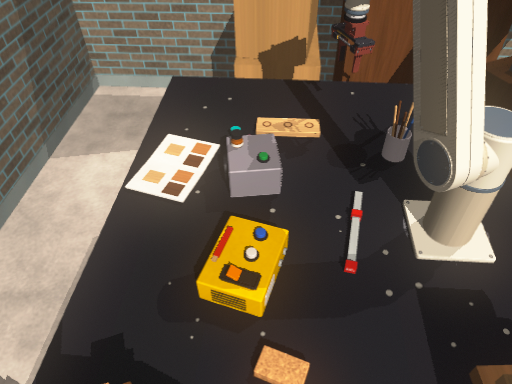

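The top view shows the burner on the left and the extractor on the right. Candidate targets, with top and side pixels:
- Green key: top (319,187), side (263,157). The turquoise jar at (399,155) is a look-alike.
- Orange rocker half: top (175,171), side (234,271). The red pencil at (212,157) is a look-alike.
- Blue key: top (221,191), side (260,233).
- White key, to be avoided: top (197,184), in the middle of the row.

I'll measure these by colour segmentation in both views and check them in one crop.

```bash
cat > h.py <<'E'
import cv2, numpy as np
from station import env, viewer, set_gripper, workorder
def ray(n,uv):
    p=viewer.camera_params(n); K=np.array([[p['fx'],0,p['cx']],[0,p['fy'],p['cy']],[0,0,1]])
    x,y=cv2.undistortPoints(np.array([[uv]],float),K,p['dist'])[0,0]
    return p['pose'][:3,3], p['pose'][:3,:3]@[x,-y,-1]
def at(n,uv,z):
    o,d=ray(n,uv); return o+d*(z-o[2])/d[2]
def tri(a,b):
    (o,d),(q,e)=ray('top',a),ray('side',b)
    s=np.linalg.lstsq(np.c_[d,-e],q-o,rcond=None)[0]; return (o+d*s[0]+q+e*s[1])/2
R={'green':((40,90,30),(85,255,255)),'orange':((5,150,150),(17,255,255)),'blue':((100,120,60),(125,255,255)),'white':((0,0,150),(179,60,255))}
S={'top':dict(green=(319,187),orange=(175,171),blue=(221,191),white=(197,184)),'side':dict(green=(263,157),orange=(234,271),blue=(260,233),white=(251,254))}
def blob(im,n,c,w=13):
    u,v=S[n][c]; m=cv2.inRange(cv2.cvtColor(im,cv2.COLOR_BGR2HSV)[v-w:v+w,u-w:u+w],*R[c])
    k,l,st,ce=cv2.connectedComponentsWithStats(m); i=1+np.argmax(st[1:,4]); return ce[i]+[u-w,v-w],st[i]
E
python3 - <<'E'
from h import *
I={n:cv2.imread(f"pics/{n}0.png") for n in('top','side')}
for c,z in dict(green=138,orange=103,blue=103,white=103).items():
    r={n:blob(I[n],n,c) for n in I}
    print(c,[(n,r[n][0].round(1),r[n][1][2:],at(n,r[n][0],z)[:2].round(1)) for n in I],'tri',tri(r['top'][0],r['side'][0]).round(1))
a=cv2.resize(I['top'][130:225,145:385],None,fx=3,fy=3,interpolation=2); b=cv2.resize(I['side'][130:320,190:300],None,fx=3,fy=3,interpolation=2)[:,:]
out=np.zeros((600,800,3),np.uint8); out[:285,:720]=a; out[290:600,:330]=b[250:560]; out[290:430,340:670]=b[:140]
cv2.imwrite('pics/crop.png',out)
E
```

```text
green [('top', array([319., 187.]), array([11, 11, 99], dtype=int32), array([ 549.2, -144.1])), ('side', array([263. , 155.8]), array([ 9,  9, 67], dtype=int32), array([ 547.6, -137.9]))] tri [ 549.  -144.6  132.5]
orange [('top', array([174.3, 169.8]), array([ 12,  13, 124], dtype=int32), array([592.1, 256.3])), ('side', array([233.5, 272.3]), array([ 16,  16, 154], dtype=int32), array([590.8, 257.1]))] tri [591.6 256.5 102.2]
blue [('top', array([219.8, 190.4]), array([11, 11, 93], dtype=int32), array([537.6, 125.8])), ('side', array([260.3, 232.5]), array([11, 10, 88], dtype=int32), array([535.9, 130.6]))] tri [537.2 126.4  98. ]
white [('top', array([196.1, 183. ]), array([11, 11, 87], dtype=int32), array([556.5, 192.8])), ('side', array([251.1, 252.9]), array([11, 11, 99], dtype=int32), array([554. , 197.3]))] tri [555.7 193.7  98.3]
```

View pics/crop.png

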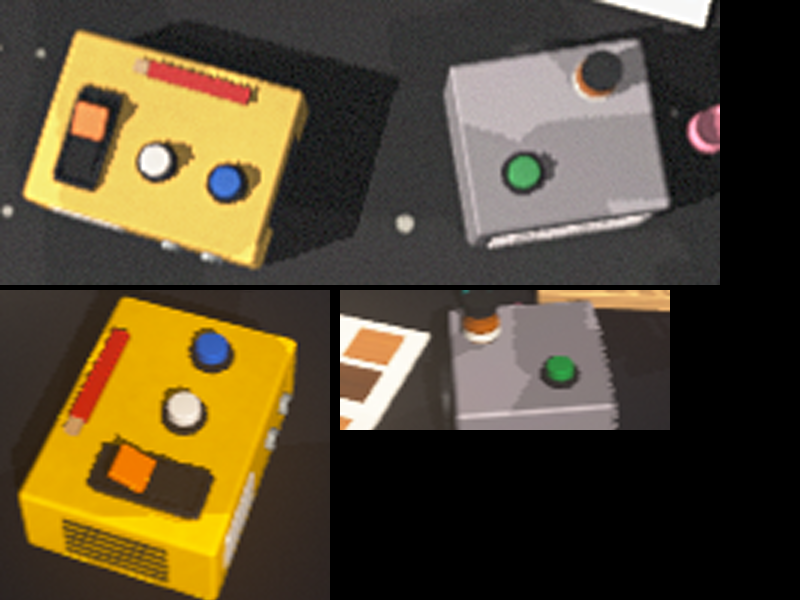

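The crop confirms the choices: green is on the grey box, orange is the +x half of the rocker, white is the middle key and blue the outer one. The measured white–blue spacing is 69.6 mm against 70 nominal. The orange centroid sits about 14 mm out from the pivot, as the geometry predicts. Next I press green with the fingers closed.

```bash
cat >> h.py <<'E'
from scipy.spatial.transform import Rotation as Ro
ux=np.array([.962,-.271]); 
def quat(s):
    y=s*np.array([-ux[1],ux[0],0]); y/=np.linalg.norm(y); z=np.array([0,0,-1.]); return Ro.from_matrix(np.c_[np.cross(y,z),y,z]).as_quat()
def press(xy,top,end,f):
    T=env.tips_ahead; q0=env.read_state()['qpos']
    c=[(np.abs(j-q0).max(),s) for s in(1,-1) if (j:=env.ik([*xy,300],quat(s))) is not None]
    env.reach([*xy,300],quat(min(c)[1])); env.move_l([*xy,top+12+T]); env.hold(.2)
    hit=env.move_l([*xy,end+T],rate=20,f_stop=f); env.hold(.2); s=env.read_state()
    print('hit',hit,'tip z',s['tool_pos'][2]-T,s['tool_pos'].round(1),'F',s['force'].round(1),'t',s['time_s'])
    env.move_l([*xy,300])
E
python3 - <<'E'
from h import *
set_gripper(0); press((549,-143.5),138,129,20)
cv2.imwrite('pics/g.png',cv2.resize(np.vstack([viewer.camera('top')[130:225,270:390],viewer.camera('side')[115:210,200:320]]),None,fx=3,fy=3))
E
```

```text
hit False tip z 130.1027122451241 [ 549.  -143.5  210.1] F [-4.1  1.9 12.5] t 5.475
```

View pics/g.png

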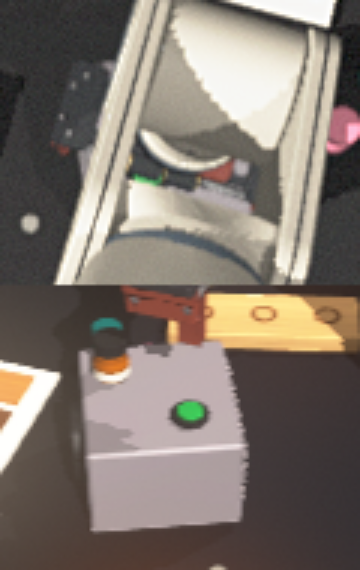

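The side view shows the green cap at about crop (190,412), now sitting low in its collar. The tip stopped at 130.1 mm with 12.5 N, so the key is bottomed. The jar is undisturbed. Next is the rocker.

```bash
python3 - <<'E'
from h import *
press((597.4,254.9),105,95,25)
env.reach([430,-60,330],env.read_state()['orientation'])
cv2.imwrite('pics/r.png',cv2.resize(np.hstack([viewer.camera('top')[130:230,145:265],viewer.camera('side')[215:315,190:310]]),None,fx=3.3,fy=3.3,interpolation=2))
E
```

```text
hit False tip z 96.27009232605232 [597.8 255.1 176.3] F [ 0.6 -1.2 11.6] t 10.3083
```

View pics/r.png

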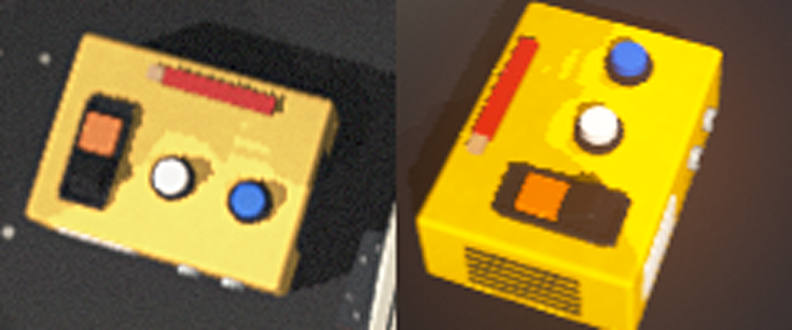

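The orange half at crop (102,132) / (542,196) now lies level. The tip reached 96.3 mm with 11.6 N, so the rocker is fully on, and the pencil and white key are undisturbed. Last is the blue key.

```bash
python3 - <<'E'
from h import *
press((537.4,126.8),103,94,20)
env.reach([430,-60,330],env.read_state()['orientation'])
cv2.imwrite('pics/b.png',cv2.resize(np.hstack([viewer.camera('top')[120:240,90:270],viewer.camera('side')[110:230,190:310]]),None,fx=2.6,fy=2.6,interpolation=2)); cv2.imwrite('pics/b2.png',viewer.camera('side'))
E
```

```text
hit False tip z 95.05454629527085 [537.4 126.8 175.1] F [-4.  -0.9 13.7] t 16.0583
```

View pics/b2.png

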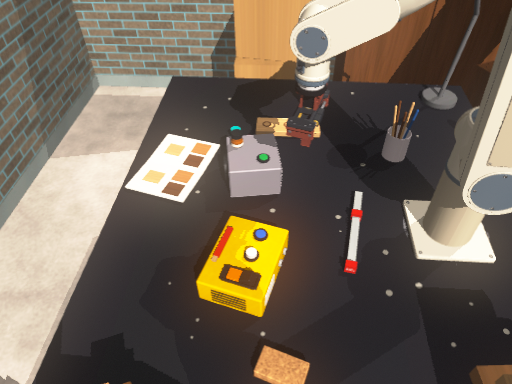

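The side view shows green (263,157) and blue (260,234) sunk, orange (235,273) level and white (251,254) still standing out. Everything else is in place and the arm is clear.

```bash
python3 -c "
from h import *
workorder.sign_off()"
```

```text
the job is handed in; nothing more can be done
```

I pressed the green key, then the orange rocker half, then the blue key, each fully down, left the white key and the loose things alone, and handed the job in about 17 s into the 45 s limit.

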